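# Load two sample cups into the spring magazine

## Task

Load the two loose steel sample cups into the spring magazine: nest them one at a time in the cup that is already there, pressing each down until its rim is caught under the three orange catches before adding the next, so that all three stay down as one stack. The magazine is delicate, so press by feel, without ramming the stack hard against its stop, and leave everything else on the bench where it is.

Things in the scene. Friction and masses are not known exactly. Their poses are not given: they have to be found in the camera images.
- cup_a: steel sample cup to load, open side up on the bench, 36 mm high. Its top 12 mm is a straight collar 69 mm across (widest part; grip it here), mouth 62 mm; below that it tapers to 45 mm at the foot. Inner floor 3 mm above its underside, 43 mm across. Origin: centre of its underside, z up. About 90 g, varies. A cup nested in another stands 12 mm higher, its collar on the lower rim
- cup_b: the other steel cup to load, the same as cup_a in every way
- cup_in: third cup, the same as cup_a, already in the magazine on the spring plate, its rim held down by the catches; the next cup nests in it
- magazine: spring magazine fixed to the bench: upright aluminium tube, bore 74 mm, outside 84 mm, top 76 mm above the bench, on a black 130 mm square base 3 mm thick. Origin on the tube's axis at bench height, z up. Three orange spring catches, 12 mm wide, at 0, 120 and 240 degrees from its x axis; dark catch housings reach 55 mm from the axis, 74 mm above the bench
- mouth (a point): centre of the magazine tube's top opening, 76 mm above the bench. A cup set here rests with its collar on the catch slopes, its rim about 89 mm above the bench; fingers should hold only the top 8 mm of the collar to clear tube and catches. Let go, then push down on the middle of its floor with closed fingers
- catch (a point): tip of the catch on the magazine's x axis, at its flat underside, 71 mm above the bench, 7 mm inside the bore. Catches slope up and outwards to 80 mm above the bench. About 8 to 13 N on a cup forces them aside; when its rim has passed below 71 mm they snap in over it and it stays. Pushed less, the spring lifts it back
- lift: blue spring plate under the stack; origin on its upper face, 35 mm above the bench at the start, 9 mm at its hard lower stop. Springs up with 4 N at the start, 8 N at the stop. The third cup is caught 2 mm before the stop, the second 14 mm before it; a few mm past the catches is enough; over 55 N on the plate, even for a moment, is too much: press slowly, 20 mm/s
- beaker: the wrong vessel: a blue plastic beaker with a plain rim and no collar, 72 mm wide, 70 mm high; origin under its centre. Leave it alone
- bottle: brown reagent bottle with blue cap, 66 mm wide, 150 mm high, upright; origin under its centre. Leave it alone
- jar: white jar, 60 mm wide, 70 mm high, upright; origin under its centre. Leave it alone
- wrench: steel wrench lying flat; leave it alone
- driver: screwdriver lying flat; leave it alone
- septa_box: small cardboard box 60 x 80 x 35 mm, origin under its centre. Leave it alone
Not all that is in view belongs to the job. Leave any blue look-alike of the cup_a alone. Of the things that look like the magazine, the larger one is meant.

How it is judged:
On the way:
1. the first of the two cups is nested in cup_in and held down by the catches, before the other one is pressed in (z of cup_in in the frame of magazine between 0.0205 and 0.0255 m and ((z of cup_a in the frame of magazine between 0.0325 and 0.0375 m and horizontal distance between cup_a and magazine below 0.005 m) or (z of cup_b in the frame of magazine between 0.0325 and 0.0375 m and horizontal distance between cup_b and magazine below 0.005 m))), for 0.2 s.
At the end, for the whole second after the job is handed in: All three cups stand upright (within 4 degrees), at rest, nested in the magazine within 5 mm of its axis, held down by the catches: undersides 35 mm (top cup), 23 mm (middle) and 11 mm (cup_in) above the bench, each within 2.5 mm; cup_a and cup_b in either order (horizontal distance between each of cup_a, cup_b, cup_in and magazine below 0.005 m and angle between each of cup_a, cup_b, cup_in's own z axis and vertical below 0.07 rad and z of each of cup_a, cup_b, cup_in in the frame of magazine below 0.0375 m and linear speed of each of cup_a, cup_b, cup_in below 0.01 m/s and z of cup_in in the frame of magazine between 0.0085 and 0.0135 m and ((z of cup_a in the frame of magazine between 0.0205 and 0.0255 m and z of cup_b in the frame of magazine between 0.0325 and 0.0375 m) or (z of cup_b in the frame of magazine between 0.0205 and 0.0255 m and z of cup_a in the frame of magazine between 0.0325 and 0.0375 m))); the robot touches nothing.
It fails at once if the beaker, bottle, jar, wrench, screwdriver or cardboard box is shifted by more than 25 mm (distance of any of beaker, bottle, jar, wrench, driver, septa_box from where it was at the start of the episode above 0.025 m).
It fails at once if the stack is rammed: the spring plate is loaded with more than 55 N (contact force between lift and anything else above 55 N).
It also fails if it takes over 61 s, if anything falls off the work surface, if the arm or the gripper's body presses on something with over 40 N, if the wrist force passes 120 N, or if a joint passes its speed limit or range.

## Robot

A 6-joint arm with a two-finger parallel gripper is mounted at the origin on the work surface. World frame = base frame: x ahead of the robot, y to its left, z up, the work surface at z = 0. Lengths are in m, angles in rad, forces in N, time in s.
With the tool pointing down it reaches from about 0.325 to 0.75 m from the base axis. Payload 7.6 kg.
Tool frame: the origin (TCP) lies at the very end of the fingers, on their centre line; the grasp point (between the pads) lies 19 mm behind it (bot.grasp_offset is the distance from the TCP to the grasp point, in m); z points along the fingers, y is the line along which they close (so a half turn about z gives the same grasp; the last joint's range is limited). The gripper opens to 85 mm and grips with 20 to 120 N. Pads are 22 mm wide; open, the fingers measure 114 mm over their backs; the gripper's body (76 mm by 85 mm) begins 54 mm behind the grasp point. The pads swing forward as they close: fully open they stand 13 mm farther back than shut.
Start: joints at [1.116, 0.052, 1.401, -0, 1.689, -0.07], TCP at [0.197, 0.487, 0.211] pointing down, gripper open.
Joint ranges: [-2.9, 2.9], [-0.91, 2.17], [0.12, 2.37], [-1.06, 4.2], [0.26, 2.73], [-2.93, 2.93]. Speed limits (rad/s): [2.57, 2.57, 3.01, 3.14, 3.14, 3.14].

## Interface

Orientations are given as a unit quaternion [w, x, y, z].
In Python, from workcell import bot, cams, order gives the robot as it stands. The module is installed in compiled form; this text tells all that it offers.
- The arm moves only by the tool drive_tool, never from a script. Its argument "plan" is a list of rows, each a list of 7 numbers: the finger opening in m, from 0 to 0.0854, then the shift along the tool's x, y, z in m, then the turn, a rotation vector about the tool's x, y, z in degrees. A call has 1 to 20 rows; each row is the pose to reach, as a shift and turn from the pose commanded when the call began, along the tool's axes at that moment; what a row does not reach only later rows make up. A row lasts 1/12 s, in which the tool goes at most 41.7 mm and 7.16 degrees, less where a joint would pass 70% of its speed; a pose out of reach is approached as far as the arm can. A call with a gripper value outside its range is refused whole. The fingers move at their own pace and stop on an object; "squeeze" is the grip in N (left out, the last holds). Time passes only in rows, so rows that repeat a pose let the fingers close. It gives the time, the measured TCP pose, the force, the opening and the grip force at its end, in the units of the state.
- bot.get_state(): the state, without advancing time (a new reading comes with each control period).
- cams.grab_frame(name): name is "scene" or "top" or "wrist"; returns (picture, depth): 480x640x3 uint8, red, green, blue; 480x640 float32, m along the optical axis (not along the pixel's ray), 0 where there is no reading.
- cams.get_calibration(name): a dict with "camera_matrix" (3x3 intrinsics, pixels), "xyz" and "rotation" of the camera in the world. Camera axes: x right, y up, looking along -z (the intrinsics and any distortion apply to the point x, -y, -z); pixel columns grow to the right and rows downward; lengths in m; the calibration is good to about 2 mm. A picture is of the moment at which its call begins: read the wrist's pose just before it. get_calibration takes no time and is no camera call; for the wrist camera it gives the pose at the moment of the call.
- order.job_done(): hands the job in; it is judged then, once.
The state is a dict: "clock": time; "joint_positions": joint angles; "joint_vel": joint speeds; "effort": joint torques, N m; "eef_pos": TCP position; "eef_rot": TCP orientation; "force": force on the tool from outside, world axes, zero at the start; "wrist_torque": the same for the moment, N m; "gripper_width": opening from 0.0 (shut) to 1.0 (fully open); "grip_force": force on a finger pad.
Only numpy, scipy, OpenCV 4.12 (cv2) and the standard library are available. Lean on these libraries where they do the work, as an engineer would, in place of code of your own. Each camera call takes 0.05 s, during which the arm holds its last target. There are 200 camera calls.

## Working session

There is one attempt and no reset: what is moved stays moved. The work goes in short steps, Python scripts to look and compute and a tool call to move; the robot and the scene stay as the last step left them, time stands still between calls to the robot, and variables do not carry over. Pictures are saved under pics/ and viewed, at most 10 in all, crops included, and the job is handed in when it is done.

Besides the shell and the picture viewer there is one more tool, called after "Emit:" as name([rows], argument=value, ...), one row to a line, values as JSON. drive_tool: Moves the arm, as the interface text tells. Its arguments: {"type":"object","properties":{"plan":{"type":"array"},"squeeze":{"type":"number"}},"required":["plan"]}

```bash
mkdir -p pics; cat > h.py <<'E'
import numpy as np,cv2
from workcell import bot,cams,order
def grab(n):
    K=cams.get_calibration(n); p,d=cams.grab_frame(n); return p,d,K
def world(d,K):
    M=np.array(K['camera_matrix']);R=np.array(K['rotation']);
    if R.ndim==1:
        from scipy.spatial.transform import Rotation as Q; R=Q.from_quat(R,scalar_first=True).as_matrix()
    v,u=np.mgrid[:480,:640]
    P=np.stack([(u-M[0,2])/M[0,0]*d,-(v-M[1,2])/M[1,1]*d,-d],-1)
    return P@R.T+np.array(K['xyz'])
def save(n,p): cv2.imwrite('pics/'+n+'.png',p[...,::-1])
E
python3 - <<'E'
from h import *
s=bot.get_state(); print({k:np.round(v,3) for k,v in s.items()})
for n in ['scene','top']:
    p,d,K=grab(n); save(n,p); np.savez(n,p=p,d=d); print(n,K)
E
```

```text
{'clock': np.float64(0.0), 'joint_positions': array([ 1.116,  0.053,  1.402,  0.   ,  1.689, -0.07 ]), 'joint_vel': array([-0.001, -0.   ,  0.   , -0.001,  0.001,  0.001]), 'effort': array([-2.0000e-03, -3.8167e+01, -3.6019e+01, -0.0000e+00,  6.0000e-03,
        0.0000e+00]), 'eef_pos': array([0.197, 0.486, 0.21 ]), 'eef_rot': array([-0.   ,  0.191,  0.982, -0.001]), 'force': array([-0.076,  0.492, -0.056]), 'wrist_torque': array([-0.011, -0.004, -0.002]), 'grip_force': np.float64(0.0), 'gripper_width': np.float64(1.002)}
scene {'camera_matrix': array([[508.46338742,   0.        , 305.03868715],
       [  0.        , 508.46338742, 238.56118169],
       [  0.        ,   0.        ,   1.        ]]), 'xyz': array([1.20244738, 0.87709356, 0.81459997]), 'rotation': array([0.26938086, 0.15083379, 0.44530627, 0.8404674 ])}
top {'camera_matrix': array([[583.27304068,   0.        , 320.01279284],
       [  0.        , 583.27304068, 240.62382183],
       [  0.        ,   0.        ,   1.        ]]), 'xyz': array([0.38757485, 0.00458099, 1.53890725]), 'rotation': array([ 0.70650946,  0.04193492, -0.03382235, -0.70564998])}
```

View pics/top.png

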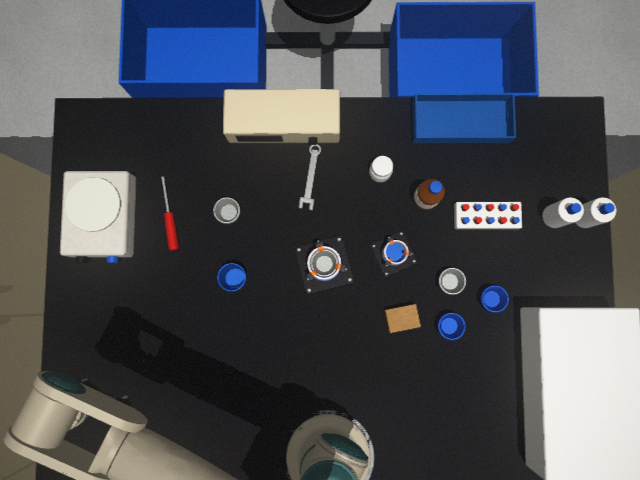

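View pics/scene.png

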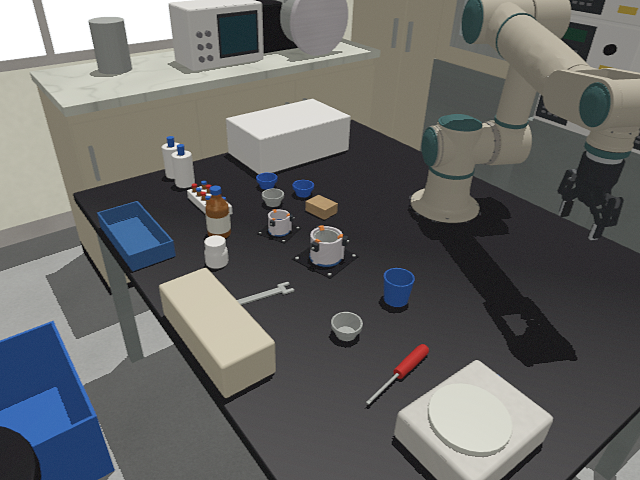

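Top view: the steel cups are at (227,210) and (452,281). The blue look-alikes are at (494,298) and (452,326), and the beaker is at (232,277). There are two magazines, at (324,263) and (395,252); the one at (324,263) is larger and holds a steel cup, so it is the one meant. In the scene view these are cups (347,326) and (272,199), with the magazine at (326,246). Next I measure them in both views and confirm with a crop.

```bash
cat >> h.py <<'E'
def circ(P):
    from scipy.optimize import least_squares
    f=lambda q:np.hypot(P[:,0]-q[0],P[:,1]-q[1])-q[2]
    r=least_squares(f,[*P[:,:2].mean(0),.035],loss='soft_l1',f_scale=.001)
    return r.x
def rim(W,ok,c,zlo,zhi,R):
    m=ok&(np.hypot(W[...,0]-c[0],W[...,1]-c[1])<R)&(W[...,2]>zlo)&(W[...,2]<zhi)
    return W[m]
E
python3 - <<'E'
from h import *
seeds={}
for n in ['top','scene']:
    f=np.load(n+'.npz'); d=f['d'];p=f['p']; W=world(d,cams.get_calibration(n)); ok=d>0
    px={'top':{'A':(227,210),'B':(452,281),'mag':(324,263),'small':(395,252)},'scene':{'A':(347,326),'B':(272,199),'mag':(326,246)}}[n]
    for k,(u,v) in px.items():
        w=W[v,u]
        if n=='top': seeds[k]=w
        c=seeds[k]
        near=ok&(np.hypot(W[...,0]-c[0],W[...,1]-c[1])<.06)
        z=W[near][:,2]; zt=np.percentile(z[z>.012],97) 
        P=rim(W,ok,c,zt-.004,zt+.006,.06); q=circ(P)
        print(n,k,'floor pt',w.round(3),'ztop',zt.round(4),'circle',q.round(4),len(P),'r rng',np.percentile(np.hypot(*(P[:,:2]-q[:2]).T),[3,97]).round(4))
        if n=='scene' or k!='small':
          pass
    if n=='top':
        # catches orange
        h=cv2.cvtColor(p,cv2.COLOR_RGB2HSV); m=(h[...,0]>5)&(h[...,0]<18)&(h[...,1]>150)&(h[...,2]>120)
        c=seeds['mag']; m&=(np.hypot(W[...,0]-c[0],W[...,1]-c[1])<.06)
        _,l,st,ce=cv2.connectedComponentsWithStats(m.astype(np.uint8))
        for i in range(1,len(st)):
            if st[i,4]>3: print('orange',ce[i].round(1),st[i,4],W[l==i].mean(0).round(4))
        for k in ['A','B']:
            c=seeds[k]
            for nm,g in [('all',.13)]:
                pass
    if n=='top':
        def cr(u,v): return cv2.resize(p[v-35:v+35,u-45:u+45],(396,300),interpolation=cv2.INTER_CUBIC)
        save('crop',np.vstack([np.hstack([cr(227,210),cr(452,290)]),np.hstack([cr(324,263),cr(395,252)])]))
E
```

```text
top A floor pt [0.634 0.27  0.006] ztop 0.0403 circle [0.6296 0.2649 0.0322] 42 r rng [0.03   0.0345]
top B floor pt [ 0.447 -0.324  0.002] ztop 0.0386 circle [ 0.4463 -0.3178  0.0322] 58 r rng [0.0297 0.0344]
top mag floor pt [0.491 0.012 0.033] ztop 0.0796 circle [0.4903 0.011  0.0389] 139 r rng [0.0319 0.0513]
top small floor pt [ 0.521 -0.173  0.028] ztop 0.059 circle [ 0.5193 -0.1722  0.029 ] 78 r rng [0.0236 0.038 ]
orange [320.  248.5] 22 [0.5249 0.0215 0.0757]
orange [337.5 266.2] 24 [ 0.4805 -0.0226  0.0757]
orange [313.5 272.4] 23 [0.4648 0.0377 0.0772]
scene A floor pt [0.616 0.25  0.003] ztop 0.0379 circle [0.6327 0.2671 0.0325] 143 r rng [0.0292 0.0356]
scene B floor pt [ 0.469 -0.291  0.036] ztop 0.0378 circle [ 0.4485 -0.3171  0.0323] 63 r rng [0.0277 0.037 ]
scene mag floor pt [0.519 0.044 0.069] ztop 0.0782 circle [0.4928 0.0126 0.0399] 190 r rng [0.0334 0.052 ]
```

View pics/crop.png

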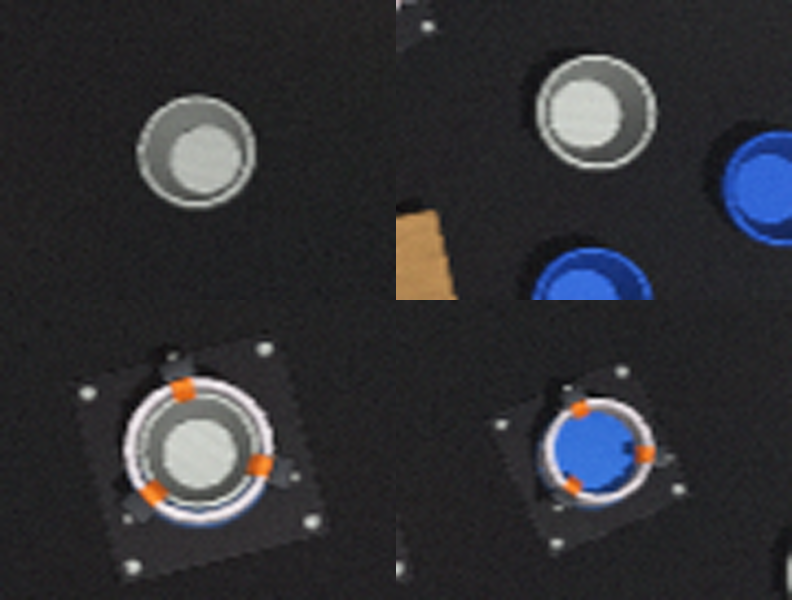

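The crop confirms it: both upper cups are steel (the left one is A, the right one is B). The large magazine at lower left holds a steel cup, with catches near 16°, 136° and 256°. The lower-right magazine is smaller and empty, with a blue plate. Both views agree within 3 mm, and the heights match the text (rim 36, tube 76). I'll set the finger axis to yaw 46°, midway between catches.

```bash
cat >> h.py <<'E'
from scipy.spatial.transform import Rotation as Q
def totool(dw):
    s=bot.get_state(); return Q.from_quat(s['eef_rot'],scalar_first=True).inv().apply(dw)
def goto(t,yaw=None):
    s=bot.get_state(); R=Q.from_quat(s['eef_rot'],scalar_first=True)
    print('tcp',s['eef_pos'].round(4),'F',np.round(s['force'],1),'shift mm',(totool(np.array(t)-s['eef_pos'])*1000).round(1))
    if yaw is not None:
        a=np.radians(yaw); y=[np.cos(a),np.sin(a),0]; z=[0,0,-1]; G=Q.from_matrix(np.array([np.cross(y,z),y,z]).T)
        print('turn',np.degrees((R.inv()*G).as_rotvec()).round(2))
E
python3 - <<'E'
from h import *
K=cams.get_calibration('wrist'); s=bot.get_state(); R=Q.from_quat(s['eef_rot'],scalar_first=True)
print(K['camera_matrix'].round(0).tolist(),'cam in tool',R.inv().apply(K['xyz']-s['eef_pos']).round(3),(R.inv()*Q.from_quat(K['rotation'],scalar_first=True)).as_matrix().round(2).tolist())
goto([.631,.266,.20],46)
E
```

```text
[[379.0, 0.0, 318.0], [0.0, 379.0, 239.0], [0.0, 0.0, 1.0]] cam in tool [ 0.074  0.001 -0.163] [[0.0, 0.96, 0.29], [1.0, -0.0, 0.0], [0.0, 0.29, -0.96]]
tcp [0.1969 0.4864 0.2104] F [-0.5  0.2 -0.5] shift mm [-485.   -41.3   10.4]
turn [-8.000e-02  1.000e-02  2.196e+01]
```

Emit:
drive_tool([
  [0.0854, -0.485, -0.041, 0.01, 0, 0, 22],
  [0.0854, -0.485, -0.041, 0.01, 0, 0, 22],
  [0.0854, -0.485, -0.041, 0.01, 0, 0, 22],
  [0.0854, -0.485, -0.041, 0.01, 0, 0, 22],
  [0.0854, -0.485, -0.041, 0.01, 0, 0, 22],
  [0.0854, -0.485, -0.041, 0.01, 0, 0, 22],
  [0.0854, -0.485, -0.041, 0.01, 0, 0, 22],
  [0.0854, -0.485, -0.041, 0.01, 0, 0, 22],
  [0.0854, -0.485, -0.041, 0.01, 0, 0, 22],
  [0.0854, -0.485, -0.041, 0.01, 0, 0, 22],
  [0.0854, -0.485, -0.041, 0.01, 0, 0, 22],
  [0.0854, -0.485, -0.041, 0.01, 0, 0, 22],
  [0.0854, -0.485, -0.041, 0.01, 0, 0, 22],
  [0.0854, -0.485, -0.041, 0.01, 0, 0, 22],
  [0.0854, -0.485, -0.041, 0.01, 0, 0, 22],
  [0.0854, -0.485, -0.041, 0.01, 0, 0, 22],
], squeeze=40)

```text
clock: 1.43
eef_pos: [0.6303, 0.2676, 0.2014]
eef_rot: [-0.0, 0.374, 0.927, 0.0]
force: [-0.3, 0.2, -0.8]
gripper_width: 0.998
grip_force: 0.0
```

```bash
python3 - <<'E'
from h import *
goto([.631,.266,.20],46)
p,d,K=grab('wrist'); W=world(d,K); save('wA',p)
s=bot.get_state(); R=Q.from_quat(s['eef_rot'],scalar_first=True)
P=rim(W,d>0,[.631,.266],.032,.042,.045);q=circ(P);print('A',q.round(4),len(P),np.percentile(P[:,2],[5,50,95]).round(4))
m=(d>0)&(d<.25); T=R.inv().apply(W[m]-s['eef_pos']); print('fingers in tool',len(T),[np.percentile(T[:,i],[1,50,99]).round(4) for i in range(3)])
ps,ds,Ks=grab('scene'); Ws=world(ds,Ks); T=R.inv().apply((Ws-s['eef_pos']).reshape(-1,3)); T=T[(abs(T[:,0])<.02)&(abs(T[:,1])<.07)&(T[:,2]>-.06)&(T[:,2]<.03)]
for a,b in [(-.07,-.04),(-.04,.04),(.04,.07)]:
    t=T[(T[:,1]>a)&(T[:,1]<b)]; print(len(t), np.sort(t[:,2])[-12:].round(4) if len(t) else '')
save('s2',ps[80:440,160:620])
E
```

```text
tcp [0.6303 0.2676 0.2014] F [-0.3  0.2 -0.8] shift mm [-1.6 -0.7  1.4]
turn [ 0.01 -0.01  0.04]
A [0.6316 0.2658 0.0319] 1224 [0.0325 0.0359 0.0374]
fingers in tool 58104 [array([-0.0095,  0.0108,  0.0191]), array([-0.0693,  0.0011,  0.0707]), array([-0.1142, -0.0928, -0.0392])]
1 [-0.0546]
0 
110 [-0.0374 -0.0369 -0.0359 -0.0358 -0.0356 -0.0353 -0.0352 -0.0351 -0.035
 -0.0347 -0.0342 -0.033 ]
```

View pics/wA.png

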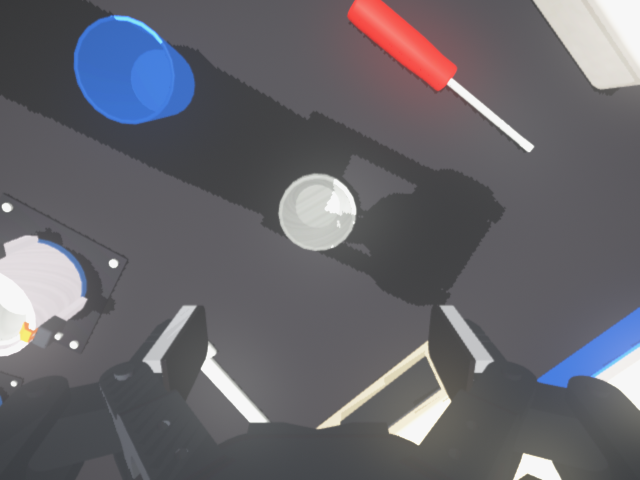

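The wrist image shows cup A at (317,212), right below the TCP, with the open pads at (195,306) and (440,306). I need to know where the tips stand.

```bash
python3 - <<'E'
from h import *
p,d,K=grab('wrist'); W=world(d,K)
s=bot.get_state(); R=Q.from_quat(s['eef_rot'],scalar_first=True)
T=R.inv().apply((W-s['eef_pos']).reshape(-1,3)).reshape(480,640,3)
for u in (190,200,450,440): 
  for v in range(300,345,6): print((u,v),T[v,u].round(4),end=' ')
  print()
m=(d>0)&(d<.25)&(abs(T[...,1])<.06);z=T[m][:,2];print(np.sort(z)[-200::25].round(4))
E
```

```text
(190, 300) [-0.1044 -0.1345  0.2018] (190, 306) [ 0.0113 -0.0455 -0.0392] (190, 312) [ 0.0111 -0.0442 -0.0433] (190, 318) [ 0.0113 -0.0426 -0.0479] (190, 324) [ 0.0099 -0.0423 -0.0495] (190, 330) [ 0.0082 -0.0422 -0.0504] (190, 336) [ 0.0065 -0.042  -0.0513] (190, 342) [ 0.0044 -0.0421 -0.0516] 
(200, 300) [-0.1047 -0.1242  0.2025] (200, 306) [ 0.0108 -0.0422 -0.038 ] (200, 312) [ 0.0085 -0.0424 -0.0383] (200, 318) [ 0.0068 -0.0421 -0.0396] (200, 324) [ 0.0047 -0.0421 -0.0403] (200, 330) [ 0.0024 -0.0422 -0.0406] (200, 336) [ 0.0001 -0.0424 -0.0408] (200, 342) [-0.0015 -0.0421 -0.0423] 
(450, 300) [-0.1038  0.14    0.201 ] (450, 306) [ 0.0107  0.0489 -0.0378] (450, 312) [ 0.0107  0.0474 -0.0423] (450, 318) [ 0.0103  0.0462 -0.046 ] (450, 324) [ 0.0102  0.0449 -0.0499] (450, 330) [ 0.0109  0.0431 -0.055 ] (450, 336) [ 0.0096  0.0428 -0.0564] (450, 342) [ 0.0075  0.043  -0.0564] 
(440, 300) [-0.1043  0.1298  0.2019] (440, 306) [ 0.0106  0.0453 -0.0375] (440, 312) [ 0.0103  0.0441 -0.0416] (440, 318) [ 0.0092  0.0435 -0.044 ] (440, 324) [ 0.0076  0.0432 -0.0454] (440, 330) [ 0.0056  0.0432 -0.046 ] (440, 336) [ 0.0029  0.0437 -0.0453] (440, 342) [ 0.0011  0.0435 -0.0463] 
[-0.0363 -0.036  -0.0357 -0.0354 -0.0351 -0.0349 -0.0344 -0.0339]
```

```bash
cat >> h.py <<'E'
def tips(n='t'):
    s=bot.get_state(); R=Q.from_quat(s['eef_rot'],scalar_first=True)
    for c in ('wrist','scene'):
        p,d,K=grab(c); W=world(d,K); T=R.inv().apply((W-s['eef_pos']).reshape(-1,3))
        m=(d.ravel()>0)&(abs(T[:,1])<.06)&(abs(T[:,0])<.015)&(T[:,2]>-.06)&(T[:,2]<.03)
        if c=='wrist': save(n,p)
        z=np.sort(T[m][:,2]); print(c,len(z),'w',s['gripper_width'].round(3),'tip z',z[-60::10].round(4), 'y',np.percentile(T[m][:,1],[1,99]).round(3) if len(z) else '')
E
echo ok
```

```text
ok
```

Emit:
drive_tool([
  [0.068, 0, 0, 0, 0, 0, 0],
  [0.068, 0, 0, 0, 0, 0, 0],
  [0.068, 0, 0, 0, 0, 0, 0],
  [0.068, 0, 0, 0, 0, 0, 0],
  [0.068, 0, 0, 0, 0, 0, 0],
])

```text
clock: 2.0
eef_pos: [0.6312, 0.2666, 0.2011]
eef_rot: [-0.0, 0.375, 0.927, 0.0]
force: [-0.3, -1.0, 0.6]
gripper_width: 0.8
grip_force: 0.0
```

```bash
python3 -c "
from h import *
tips('t68')"
```

```text
Traceback (most recent call last):
  File "h.py", line 36, in tips
    z=np.sort(T[m][:,2]); print(c,len(z),'w',s['gripper_width'].round(3),'tip z',z[-60::10].round(4), 'y',np.percentile(T[m][:,1],[1,99]).round(3) if len(z) else '')
                                             ^^^^^^^^^^^^^^^^^^^^^^^^
AttributeError: 'float' object has no attribute 'round'
```

Emit:
drive_tool([
  [0, 0, 0, 0, 0, 0, 0],
  [0, 0, 0, 0, 0, 0, 0],
  [0, 0, 0, 0, 0, 0, 0],
  [0, 0, 0, 0, 0, 0, 0],
  [0, 0, 0, 0, 0, 0, 0],
  [0, 0, 0, 0, 0, 0, 0],
  [0, 0, 0, 0, 0, 0, 0],
  [0, 0, 0, 0, 0, 0, 0],
])

```text
clock: 2.72
eef_pos: [0.6312, 0.2666, 0.2011]
eef_rot: [-0.0, 0.375, 0.927, 0.0]
force: [-1.1, 0.6, -0.1]
gripper_width: -0.0
grip_force: 0.0
```

```bash
python3 -c "
from h import *
tips('t0')"
```

```text
Traceback (most recent call last):
  File "h.py", line 36, in tips
    z=np.sort(T[m][:,2]); print(c,len(z),'w',s['gripper_width'].round(3),'tip z',z[-60::10].round(4), 'y',np.percentile(T[m][:,1],[1,99]).round(3) if len(z) else '')
                                             ^^^^^^^^^^^^^^^^^^^^^^^^
AttributeError: 'float' object has no attribute 'round'
```

```bash
sed -i "s/s\['gripper_width'\].round(3)/round(float(s['gripper_width']),3)/" h.py; python3 -c "
from h import *
tips('t0'); goto([.6316,.2658,.2])
print(bot.grasp_offset)"
```

```text
wrist 3575 w -0.002 tip z [-0.0264 -0.026  -0.0258 -0.0256 -0.0253 -0.0252] y [-0.013  0.014]
scene 142 w -0.002 tip z [-0.0375 -0.0356 -0.0326 -0.0315 -0.0277 -0.0238] y [0.003 0.016]
tcp [0.6312 0.2666 0.2011] F [-0.7  0.7  0.1] shift mm [-0.8 -0.3  1.1]
0.0187
```

Emit:
drive_tool([
  [0.076, 0, 0, 0, 0, 0, 0],
  [0.076, 0, 0, 0, 0, 0, 0],
  [0.076, 0, 0, 0, 0, 0, 0],
  [0.076, 0, 0, 0, 0, 0, 0],
  [0.076, 0, 0, 0, 0, 0, 0],
  [0.076, 0, 0, 0, 0, 0, 0],
  [0.076, 0, 0, 0, 0, 0, 0],
  [0.076, 0, 0, 0, 0, 0, 0],
  [0.076, 0, 0, 0, 0, 0, 0],
])

```text
clock: 3.62
eef_pos: [0.6312, 0.2666, 0.2011]
eef_rot: [0.0, 0.375, 0.927, 0.0]
force: [0.1, -0.1, -0.5]
gripper_width: 0.887
grip_force: 0.0
```

```bash
python3 -c "
from h import *
tips('t76')"
```

```text
wrist 5308 w 0.887 tip z [-0.0313 -0.0312 -0.0309 -0.0307 -0.0305 -0.0301] y [-0.05   0.052]
scene 131 w 0.887 tip z [-0.0456 -0.044  -0.0421 -0.0401 -0.0361 -0.0325] y [-0.013  0.054]
```

View pics/t76.png

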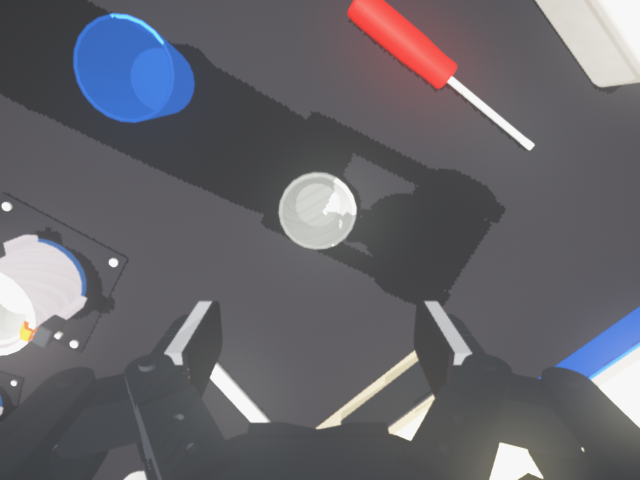

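```bash
python3 - <<'E'
from h import *
s=bot.get_state(); R=Q.from_quat(s['eef_rot'],scalar_first=True)
for c in ('scene','wrist'):
    K=cams.get_calibration(c);M=K['camera_matrix'];Rc=Q.from_quat(K['rotation'],scalar_first=True)
    for o in ([0,0,0],[0,.05,-.0],[0,-.05,0],[0,0,-.03]):
        q=Rc.inv().apply(s['eef_pos']+R.apply(o)-K['xyz']); print(c,o,(M[0,0]*q[0]/-q[2]+M[0,2]).round(1),(-M[1,1]*q[1]/-q[2]+M[1,2]).round(1))
p,d,K=grab('scene'); save('sc76',cv2.resize(p[150:310,260:460],(800,640))[:600])
E
```

```text
scene [0, 0, 0] 352.1 261.9
scene [0, 0.05, -0.0] 350.5 277.0
scene [0, -0.05, 0] 353.7 248.0
scene [0, 0, -0.03] 353.1 249.8
wrist [0, 0, 0] 316.4 289.1
wrist [0, 0.05, -0.0] 423.2 289.1
wrist [0, -0.05, 0] 209.6 289.0
wrist [0, 0, -0.03] 316.1 321.0
```

View pics/sc76.png

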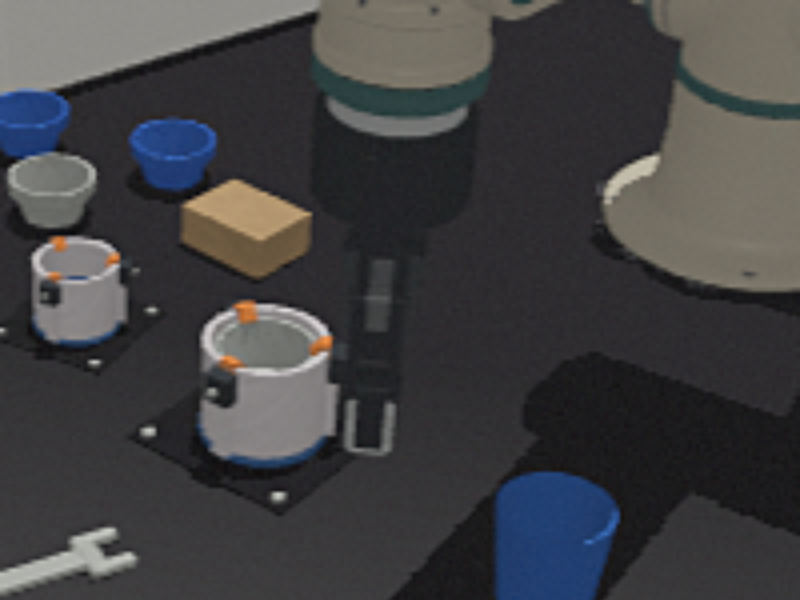

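The scene crop shows the finger end at (370,455), i.e. scene pixel (352,264). That is about 30 mm above the reported TCP plane at this opening, and the wrist depth agrees (-30 mm at 76 opening, -25 mm shut). I'll treat the TCP as sitting below the real tips and confirm by feel. I'm going down over cup A to TCP z of about 4 mm, which is safe either way.

Emit:
drive_tool([
  [0.08, -0.001, 0, 0.04, 0, 0, 0],
  [0.08, -0.001, 0, 0.08, 0, 0, 0],
  [0.08, -0.001, 0, 0.12, 0, 0, 0],
  [0.08, -0.001, 0, 0.15, 0, 0, 0],
  [0.08, -0.001, 0, 0.17, 0, 0, 0],
  [0.08, -0.001, 0, 0.18, 0, 0, 0],
  [0.08, -0.001, 0, 0.187, 0, 0, 0],
  [0.08, -0.001, 0, 0.193, 0, 0, 0],
  [0.08, -0.001, 0, 0.197, 0, 0, 0],
  [0.08, -0.001, 0, 0.197, 0, 0, 0],
  [0.08, -0.001, 0, 0.197, 0, 0, 0],
])

```text
clock: 4.68
eef_pos: [0.6325, 0.2661, 0.0054]
eef_rot: [0.001, 0.375, 0.927, 0.001]
force: [0.7, -0.2, -0.1]
gripper_width: 0.932
grip_force: 0.0
```

```bash
python3 - <<'E'
from h import *
goto([.6316,.2658,.2])
s=bot.get_state(); R=Q.from_quat(s['eef_rot'],scalar_first=True)
p,d,K=grab('wrist'); W=world(d,K); T=R.inv().apply((W-s['eef_pos']).reshape(-1,3))
m=(d.ravel()>0)&(abs(T[:,1])<.06)&(abs(T[:,1])>.0375)&(abs(T[:,0])<.013)&(W.reshape(-1,3)[:,2]>.015)
print('tip height', np.sort(W.reshape(-1,3)[m][:,2])[:80:10].round(4))
P=rim(W,d>0,[.631,.266],.032,.042,.036);print('A',circ(P).round(4),len(P))
a=cv2.resize(p,(400,300)); p2=grab('scene')[0]; b=cv2.resize(p2[200:320,260:420],(400,300)); save('g1',np.hstack([a,b]))
E
```

```text
tcp [0.6325 0.2661 0.0054] F [ 0.7 -0.2 -0.1] shift mm [   0.3   -0.6 -194.6]
tip height [0.036  0.0369 0.0372 0.0373 0.0377 0.0379 0.038  0.0381]
A [0.6313 0.2665 0.0319] 6437
```

View pics/g1.png

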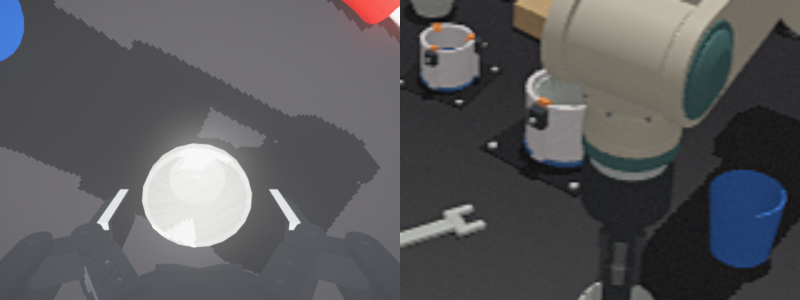

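The wrist half shows the pads straddling the cup (centre (197,195)), with the tips about level with the rim. Depth puts the tips at about 37 mm, so the offset of about 31 mm is confirmed. I'll lower 6 mm more and grip.

Emit:
drive_tool([
  [0.08, 0, 0, 0.003, 0, 0, 0],
  [0.08, 0, 0, 0.006, 0, 0, 0],
  [0.08, 0, 0, 0.006, 0, 0, 0],
  [0.066, 0, 0, 0.006, 0, 0, 0],
  [0.066, 0, 0, 0.006, 0, 0, 0],
  [0.066, 0, 0, 0.006, 0, 0, 0],
  [0.066, 0, 0, 0.006, 0, 0, 0],
], squeeze=40)

```text
clock: 5.37
eef_pos: [0.6321, 0.2659, -0.0015]
eef_rot: [0.0, 0.375, 0.927, 0.0]
force: [-0.4, -0.5, 2.5]
gripper_width: 0.782
grip_force: 40.6
```

```bash
python3 - <<'E'
from h import *
print(bot.get_state()['force'],bot.get_state()['grip_force'])
goto([.6316,.2658,.2])
p,d,K=grab('wrist'); W=world(d,K)
P=rim(W,d>0,[.631,.266],.032,.042,.034);print('A',circ(P).round(4),len(P))
E
```

```text
[-0.41865157 -0.49212202  2.47751424] 40.60220154002309
tcp [ 0.6321  0.2659 -0.0015] F [-0.4 -0.5  2.5] shift mm [ 2.000e-01 -4.000e-01 -2.015e+02]
A [0.6315 0.2667 0.0318] 6542
```

Emit:
drive_tool([
  [0.066, 0, 0, -0.01, 0, 0, 0],
  [0.066, 0, 0, -0.04, 0, 0, 0],
  [0.066, 0, 0, -0.08, 0, 0, 0],
  [0.066, -0.01, -0.02, -0.12, 0, 0, 0],
  [0.066, -0.03, -0.055, -0.15, 0, 0, 0],
  [0.066, -0.05, -0.09, -0.151, 0, 0, 0],
  [0.066, -0.07, -0.126, -0.151, 0, 0, 0],
  [0.066, -0.09, -0.162, -0.151, 0, 0, 0],
  [0.066, -0.11, -0.198, -0.151, 0, 0, 0],
  [0.066, -0.13, -0.234, -0.151, 0, 0, 0],
  [0.066, -0.15, -0.265, -0.151, 0, 0, 0],
  [0.066, -0.156, -0.281, -0.151, 0, 0, 0],
  [0.066, -0.156, -0.281, -0.151, 0, 0, 0],
  [0.066, -0.156, -0.281, -0.151, 0, 0, 0],
  [0.066, -0.156, -0.281, -0.151, 0, 0, 0],
])

```text
clock: 6.67
eef_pos: [0.5488, -0.0439, 0.1495]
eef_rot: [0.0, 0.375, 0.927, 0.0]
force: [0.4, -0.7, 0.0]
gripper_width: 0.779
grip_force: 40.5
```

```bash
python3 - <<'E'
from h import *
goto([.4915,.012,.2]); s=bot.get_state(); R=Q.from_quat(s['eef_rot'],scalar_first=True)
p,d,K=grab('wrist'); W=world(d,K); save('m1',p)
c=[.4915,.012]
r=np.hypot(W[...,0]-c[0],W[...,1]-c[1]); m=(d>0)&(r<.046)&(W[...,2]>.074)&(W[...,2]<.079)&(r>.034)
P=W[m]; print('tube',circ(P).round(4),len(P),np.median(P[:,2]).round(4))
h=cv2.cvtColor(p,cv2.COLOR_RGB2HSV); wh=m&(h[...,1]<80); P=W[wh]; print('tube white',circ(P).round(4),len(P))
m=(d>0)&(r<.036)&(W[...,2]>.066)&(W[...,2]<.0725); P=W[m]; print('cup_in rim',circ(P).round(4),len(P),np.median(P[:,2]).round(4) if len(P) else '')
m=(d>0)&(r<.017); print('floor z',np.median(W[m][:,2]).round(4))
T=R.inv().apply((W-s['eef_pos']).reshape(-1,3)).reshape(480,640,3)
m=(d>0)&(np.hypot(T[...,0],T[...,1])<.034)&(T[...,2]>-.045)&(T[...,2]<-.03)
P=W[m];print('held rim',circ(P).round(4),len(P),np.percentile(P[:,2],[10,50,90]).round(4))
E
```

```text
tcp [ 0.5488 -0.0439  0.1495] F [ 0.4 -0.7  0. ] shift mm [ 80.1   0.4 -50.5]
tube [0.4916 0.0107 0.0393] 3940 0.0761
tube white [0.4916 0.0105 0.0394] 3654
cup_in rim [0.4917 0.0107 0.0316] 2800 0.0706
floor z 0.0383
held rim [ 0.5482 -0.043   0.0314] 8818 [0.181  0.1864 0.1878]
```

View pics/m1.png

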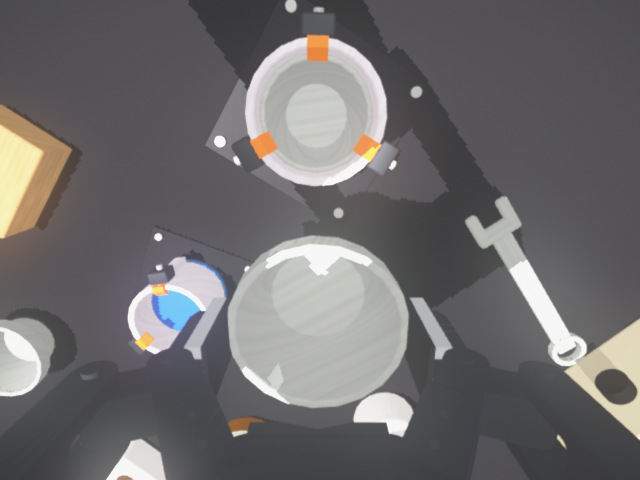

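The view shows the magazine at (316,110), with an orange catch at the top and two at lower left and right, so the fingers at left and right fall midway between. Cup A is held at (318,320). Measured: tube top 76.1 mm, cup_in rim 70.6 mm and floor 38.3 mm, all matching the text. Moving over it and lowering.

Emit:
drive_tool([
  [0.066, 0.04, 0, 0, 0, 0, 0],
  [0.066, 0.078, -0.001, 0.02, 0, 0, 0],
  [0.066, 0.078, -0.001, 0.05, 0, 0, 0],
  [0.066, 0.078, -0.001, 0.07, 0, 0, 0],
  [0.066, 0.078, -0.001, 0.08, 0, 0, 0],
  [0.066, 0.078, -0.001, 0.086, 0, 0, 0],
  [0.066, 0.078, -0.001, 0.09, 0, 0, 0],
  [0.066, 0.078, -0.001, 0.093, 0, 0, 0],
  [0.066, 0.078, -0.001, 0.095, 0, 0, 0],
  [0.066, 0.078, -0.001, 0.095, 0, 0, 0],
])

```text
clock: 7.55
eef_pos: [0.4924, 0.0088, 0.0545]
eef_rot: [0.0, 0.375, 0.927, 0.0]
force: [0.4, 0.2, -1.2]
gripper_width: 0.782
grip_force: 40.5
```

```bash
cat >> h.py <<'E'
def held():
    s=bot.get_state(); R=Q.from_quat(s['eef_rot'],scalar_first=True); p,d,K=grab('wrist'); W=world(d,K)
    T=R.inv().apply((W-s['eef_pos']).reshape(-1,3)).reshape(480,640,3)
    m=(d>0)&(np.hypot(T[...,0],T[...,1])<.0335)&(W[...,2]>.08)&(W[...,2]<.1); P=W[m]
    print('held rim',circ(P).round(4),len(P),'z',np.percentile(P[:,2],[10,50,90]).round(4)) if len(P)>50 else print('no')
    for k in range(0,360,60):
        a=np.radians(k); e=np.hypot(W[...,0]-.4916-.028*np.cos(a),W[...,1]-.0107-.028*np.sin(a))<.008; q=m&e; print(k,np.percentile(W[q][:,2],90).round(4) if q.sum()>5 else None,end='; ')
    f=(d>0)&(np.hypot(W[...,0]-.4916,W[...,1]-.0107)<.015); print('floor',np.median(W[f][:,2]).round(4)); return p
E
python3 - <<'E'
from h import *
goto([.4916,.0107,.05]); held()
E
```

```text
tcp [0.4924 0.0088 0.0545] F [ 0.4  0.2 -1.2] shift mm [1.9 0.8 4.5]
held rim [0.4918 0.0098 0.0307] 9960 z [0.0822 0.0898 0.0928]
0 0.0923; 60 0.0927; 120 0.093; 180 0.0929; 240 0.0931; 300 0.0922; floor 0.1534
```

Emit:
drive_tool([
  [0.066, 0.001, 0, 0.001, 0, 0, 0],
  [0.066, 0.001, 0, 0.002, 0, 0, 0],
  [0.066, 0.001, 0, 0.003, 0, 0, 0],
  [0.066, 0.001, 0, 0.003, 0, 0, 0],
])

```text
clock: 7.93
eef_pos: [0.4915, 0.0098, 0.0515]
eef_rot: [0.0, 0.375, 0.927, 0.0]
force: [0.6, 1.3, 0.3]
gripper_width: 0.779
grip_force: 40.8
```

Emit:
drive_tool([
  [0.08, 0, 0, 0, 0, 0, 0],
  [0.08, 0, 0, 0, 0, 0, 0],
  [0.08, 0, 0, 0, 0, 0, 0],
  [0.08, 0, 0, -0.02, 0, 0, 0],
  [0.08, 0, 0, -0.05, 0, 0, 0],
  [0, 0, 0, -0.07, 0, 0, 0],
  [0, 0, 0, -0.07, 0, 0, 0],
  [0, 0, 0, -0.07, 0, 0, 0],
  [0, 0, 0, -0.07, 0, 0, 0],
  [0, 0, 0, -0.07, 0, 0, 0],
  [0, 0, 0, -0.07, 0, 0, 0],
  [0, 0, 0, -0.07, 0, 0, 0],
  [0, 0, 0, -0.07, 0, 0, 0],
])

```text
clock: 9.02
eef_pos: [0.4909, 0.0097, 0.1205]
eef_rot: [-0.001, 0.375, 0.927, -0.0]
force: [-1.1, 0.6, -0.5]
gripper_width: 0.004
grip_force: 0.0
```

```bash
cat >> h.py <<'E'
def seat(n):
    s=bot.get_state(); p,d,K=grab('wrist'); W=world(d,K); save(n,p); c=[.4916,.0107]; r=np.hypot(W[...,0]-c[0],W[...,1]-c[1])
    # outermost ring of cup by angle: inner lip region r 28..33
    print('tcp',s['eef_pos'].round(4),'F',np.round(s['force'],1))
    for k in range(0,360,30):
        a=np.radians(k); e=(d>0)&(np.hypot(W[...,0]-c[0]-.0325*np.cos(a),W[...,1]-c[1]-.0325*np.sin(a))<.004)&(W[...,2]<.1)
        print(k,np.percentile(W[e][:,2],80).round(4) if e.sum()>5 else None,end='; ')
    for z in (.071,.083,.089,.077):
        m=(d>0)&(r<.036)&(abs(W[...,2]-z)<.003); P=W[m]; print('\nz',z,len(P),circ(P).round(4) if len(P)>50 else '',end='')
    T=Q.from_quat(s['eef_rot'],scalar_first=True).inv().apply((W-s['eef_pos']).reshape(-1,3)).reshape(480,640,3)
    f=(d>0)&(r<.018)&(W[...,2]<.1)
    if f.sum(): print('\nfloor',np.percentile(W[f][:,2],[10,50,90]).round(4),f.sum())
    ft=(d>0)&(abs(T[...,0])<.02)&(abs(T[...,1])<.02)&(d<.25)&(T[...,2]<0)&(W[...,2]>.1); print('tip', np.sort(W[ft][:,2])[:60:10].round(4) if ft.sum() else '')
E
python3 - <<'E'
from h import *
seat('s_a')
E
```

```text
tcp [0.4909 0.0097 0.1205] F [-1.1  0.6 -0.5]
0 0.0895; 30 0.0896; 60 0.0893; 90 0.089; 120 0.0889; 150 0.0888; 180 0.0892; 210 0.0897; 240 0.0899; 270 0.0898; 300 None; 330 None; 
z 0.071 1123 [0.4886 0.0132 0.0283]
z 0.083 1176 [0.4911 0.011  0.0295]
z 0.089 2364 [0.4913 0.0108 0.0319]
z 0.077 1086 [0.4913 0.0107 0.0277]
floor [0.0556 0.0564 0.0572] 2454
tip [0.1439 0.1456 0.1458 0.1461 0.1463 0.1465]
```

Cup A sits level: rim 89–90 mm, floor 56.4 mm, centred within 1 mm. Now pressing slowly with the fingers shut.

Emit:
drive_tool([
  [0, 0, 0.001, 0.03, 0, 0, 0],
  [0, 0, 0.001, 0.06, 0, 0, 0],
  [0, 0, 0.001, 0.075, 0, 0, 0],
  [0, 0, 0.001, 0.08, 0, 0, 0],
  [0, 0, 0.001, 0.083, 0, 0, 0],
  [0, 0, 0.001, 0.0845, 0, 0, 0],
  [0, 0, 0.001, 0.086, 0, 0, 0],
  [0, 0, 0.001, 0.0875, 0, 0, 0],
  [0, 0, 0.001, 0.089, 0, 0, 0],
  [0, 0, 0.001, 0.0905, 0, 0, 0],
  [0, 0, 0.001, 0.092, 0, 0, 0],
])

```text
clock: 9.98
eef_pos: [0.4943, 0.0104, 0.0323]
eef_rot: [0.003, 0.375, 0.927, 0.001]
force: [-2.2, -0.3, 11.9]
gripper_width: 0.001
grip_force: 5.7
```

Emit:
drive_tool([
  [0, 0, 0, 0.0015, 0, 0, 0],
  [0, 0, 0, 0.003, 0, 0, 0],
  [0, 0, 0, 0.0045, 0, 0, 0],
  [0, 0, 0, 0.006, 0, 0, 0],
  [0, 0, 0, 0.0075, 0, 0, 0],
  [0, 0, 0, 0.0075, 0, 0, 0],
])

```text
clock: 10.48
eef_pos: [0.4933, 0.0104, 0.0228]
eef_rot: [0.002, 0.375, 0.927, 0.001]
force: [2.8, -0.1, 4.0]
gripper_width: 0.0
grip_force: 2.1
```

Emit:
drive_tool([
  [0, 0, 0, 0.0015, 0, 0, 0],
  [0, 0, 0, 0.003, 0, 0, 0],
  [0, 0, 0, 0.0045, 0, 0, 0],
  [0, 0, 0, 0.006, 0, 0, 0],
  [0, 0, 0, 0.0075, 0, 0, 0],
  [0, 0, 0, 0.009, 0, 0, 0],
  [0, 0, 0, 0.01, 0, 0, 0],
  [0, 0, 0, 0.01, 0, 0, 0],
])

```text
clock: 11.15
eef_pos: [0.4921, 0.0103, 0.0116]
eef_rot: [0.0, 0.375, 0.927, 0.0]
force: [4.8, -0.1, 5.2]
gripper_width: -0.002
grip_force: 2.3
```

Go 2 mm more, then withdraw and check.

Emit:
drive_tool([
  [0, 0, 0, 0.001, 0, 0, 0],
  [0, 0, 0, 0.002, 0, 0, 0],
  [0, 0, 0, 0.0025, 0, 0, 0],
  [0, 0, 0, 0.0025, 0, 0, 0],
  [0, 0, 0, -0.002, 0, 0, 0],
  [0, 0, 0, -0.015, 0, 0, 0],
  [0, 0, 0, -0.05, 0, 0, 0],
  [0, 0, 0, -0.09, 0, 0, 0],
  [0.02, 0, 0, -0.11, 0, 0, 0],
  [0.02, 0, 0, -0.11, 0, 0, 0],
])

```text
clock: 11.98
eef_pos: [0.4933, 0.0102, 0.1263]
eef_rot: [0.003, 0.375, 0.927, 0.001]
force: [0.5, -0.0, 0.0]
gripper_width: 0.229
grip_force: 0.0
```

```bash
python3 - <<'E'
from h import *
seat('s_b'); goto([.4475,-.3175,.2],46)
E
```

```text
tcp [0.4933 0.0102 0.1263] F [ 0.5 -0.   0. ]
0 0.0729; 30 0.0719; 60 0.0715; 90 0.0714; 120 0.072; 150 0.0716; 180 0.0715; 210 0.0717; 240 0.0727; 270 0.0715; 300 0.0714; 330 0.0711; 
z 0.071 2105 [0.4918 0.0105 0.0318]
z 0.083 25 
z 0.089 0 
z 0.077 544 [0.4917 0.0106 0.0335]
floor [0.0375 0.0383 0.0392] 2050
tip [0.1464 0.1479 0.1491 0.1498 0.1504 0.1506]
tcp [0.4921 0.0103 0.1233] F [-0.5  0.6 -0.3] shift mm [-195.9 -266.6  -76.7]
turn [ 0.06  0.08 -0.05]
```

Cup A is caught: rim 71 mm, floor 38.3 mm, centred. Now cup B.

Emit:
drive_tool([
  [0.08, -0.02, -0.027, -0.025, 0, 0, 0],
  [0.08, -0.04, -0.054, -0.05, 0, 0, 0],
  [0.08, -0.06, -0.081, -0.07, 0, 0, 0],
  [0.08, -0.08, -0.108, -0.077, 0, 0, 0],
  [0.08, -0.1, -0.135, -0.077, 0, 0, 0],
  [0.08, -0.12, -0.162, -0.077, 0, 0, 0],
  [0.08, -0.14, -0.19, -0.077, 0, 0, 0],
  [0.08, -0.16, -0.218, -0.077, 0, 0, 0],
  [0.08, -0.18, -0.245, -0.077, 0, 0, 0],
  [0.08, -0.196, -0.267, -0.077, 0, 0, 0],
  [0.08, -0.196, -0.267, -0.077, 0, 0, 0],
  [0.08, -0.196, -0.267, -0.077, 0, 0, 0],
  [0.08, -0.196, -0.267, -0.077, 0, 0, 0],
])

```text
clock: 13.12
eef_pos: [0.4465, -0.3169, 0.1966]
eef_rot: [-0.002, 0.375, 0.927, 0.001]
force: [-0.6, 0.5, 0.2]
gripper_width: 0.935
grip_force: 0.0
```

```bash
python3 - <<'E'
from h import *
p,d,K=grab('wrist'); W=world(d,K); save('wB',p)
P=rim(W,d>0,[.4475,-.3175],.032,.042,.045);q=circ(P);print('B',q.round(4),len(P),np.percentile(P[:,2],[5,50,95]).round(4))
m=(d>0)&(np.hypot(W[...,0]-q[0],W[...,1]-q[1])<.02); print('rgb',p[m].mean(0).round())
goto([q[0],q[1],-.0015],46)
E
```

```text
B [ 0.4471 -0.3193  0.0319] 1256 [0.0326 0.0359 0.0373]
rgb [100.  98. 100.]
tcp [ 0.4468 -0.3166  0.1972] F [-0.7  0.1  0. ] shift mm [ -2.6  -1.7 198.7]
turn [ 0.   -0.17 -0.  ]
```

View pics/wB.png

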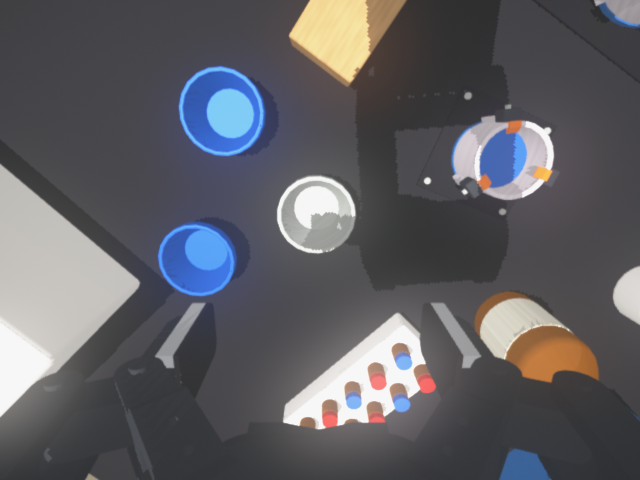

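The steel cup B is at (316,214), with the blue look-alikes at (222,110) and (197,258); the finger line is clear of both. Descending and gripping.

Emit:
drive_tool([
  [0.08, -0.0025, -0.0015, 0.04, 0, 0, 0],
  [0.08, -0.0025, -0.0015, 0.08, 0, 0, 0],
  [0.08, -0.0025, -0.0015, 0.12, 0, 0, 0],
  [0.08, -0.0025, -0.0015, 0.15, 0, 0, 0],
  [0.08, -0.0025, -0.0015, 0.175, 0, 0, 0],
  [0.08, -0.0025, -0.0015, 0.188, 0, 0, 0],
  [0.08, -0.0025, -0.0015, 0.194, 0, 0, 0],
  [0.08, -0.0025, -0.0015, 0.1985, 0, 0, 0],
  [0.08, -0.0025, -0.0015, 0.1985, 0, 0, 0],
  [0.08, -0.0025, -0.0015, 0.1985, 0, 0, 0],
])

```text
clock: 14.0
eef_pos: [0.4486, -0.3207, 0.0012]
eef_rot: [0.001, 0.375, 0.927, -0.0]
force: [0.5, -0.9, 0.6]
gripper_width: 0.938
grip_force: 0.0
```

```bash
python3 - <<'E'
from h import *
p,d,K=grab('wrist'); W=world(d,K)
P=rim(W,d>0,[.4471,-.3193],.033,.042,.036);q=circ(P);print('B',q.round(4),len(P))
goto([q[0],q[1],-.0015],46)
E
```

```text
B [ 0.4469 -0.3187  0.032 ] 6208
tcp [ 0.4487 -0.3209  0.0015] F [-0.4 -0.2 -0.4] shift mm [2.9 0.3 3. ]
turn [ 0.02  0.13 -0.03]
```

Emit:
drive_tool([
  [0.08, 0.0025, 0, 0.002, 0, 0, 0],
  [0.08, 0.0025, 0, 0.002, 0, 0, 0],
  [0.08, 0.0025, 0, 0.002, 0, 0, 0],
  [0.066, 0.0025, 0, 0.002, 0, 0, 0],
  [0.066, 0.0025, 0, 0.002, 0, 0, 0],
  [0.066, 0.0025, 0, 0.002, 0, 0, 0],
  [0.066, 0.0025, 0, 0.002, 0, 0, 0],
  [0.066, 0.0025, 0, 0.002, 0, 0, 0],
  [0.066, 0.0025, 0, -0.015, 0, 0, 0],
  [0.066, 0.0025, 0, -0.05, 0, 0, 0],
  [0.066, 0.0025, 0, -0.09, 0, 0, 0],
  [0.066, 0.0025, 0, -0.13, 0, 0, 0],
  [0.066, 0.0025, 0, -0.15, 0, 0, 0],
  [0.066, 0.0025, 0, -0.15, 0, 0, 0],
  [0.066, 0.0025, 0, -0.15, 0, 0, 0],
])

```text
clock: 15.3
eef_pos: [0.4464, -0.3191, 0.1505]
eef_rot: [0.001, 0.375, 0.927, -0.0]
force: [-0.7, -0.6, -1.1]
gripper_width: 0.783
grip_force: 30.7
```

```bash
python3 - <<'E'
from h import *
s=bot.get_state(); R=Q.from_quat(s['eef_rot'],scalar_first=True)
p,d,K=grab('wrist'); W=world(d,K)
T=R.inv().apply((W-s['eef_pos']).reshape(-1,3)).reshape(480,640,3)
m=(d>0)&(np.hypot(T[...,0],T[...,1])<.034)&(T[...,2]>-.045)&(T[...,2]<-.033)
P=W[m];q=circ(P);print('held rim',q.round(4),len(P),np.percentile(P[:,2],[10,50,90]).round(4))
goto(np.r_[s['eef_pos'][:2]+[.4916,.0107]-q[:2],s['eef_pos'][2]],46)
E
```

```text
held rim [ 0.4465 -0.3188  0.0318] 6933 [0.1846 0.1875 0.1887]
tcp [ 0.4457 -0.3185  0.1486] F [-0.4  0.1 -1.1] shift mm [195.8 268.2  -1.6]
turn [-0.   -0.11 -0.05]
```

Emit:
drive_tool([
  [0.066, 0.02, 0.027, 0, 0, 0, 0],
  [0.066, 0.04, 0.055, 0, 0, 0, 0],
  [0.066, 0.06, 0.082, 0, 0, 0, 0],
  [0.066, 0.08, 0.11, 0, 0, 0, 0],
  [0.066, 0.1, 0.137, 0, 0, 0, 0],
  [0.066, 0.12, 0.164, 0, 0, 0, 0],
  [0.066, 0.14, 0.192, 0, 0, 0, 0],
  [0.066, 0.16, 0.219, 0, 0, 0, 0],
  [0.066, 0.18, 0.247, 0, 0, 0, 0],
  [0.066, 0.1955, 0.268, 0, 0, 0, 0],
  [0.066, 0.1955, 0.268, 0, 0, 0, 0],
  [0.066, 0.1955, 0.268, 0, 0, 0, 0],
  [0.066, 0.1955, 0.268, 0.03, 0, 0, 0],
  [0.066, 0.1955, 0.268, 0.06, 0, 0, 0],
  [0.066, 0.1955, 0.268, 0.08, 0, 0, 0],
  [0.066, 0.1955, 0.268, 0.087, 0, 0, 0],
  [0.066, 0.1955, 0.268, 0.091, 0, 0, 0],
  [0.066, 0.1955, 0.268, 0.093, 0, 0, 0],
  [0.066, 0.1955, 0.268, 0.093, 0, 0, 0],
])

```text
clock: 16.93
eef_pos: [0.4924, 0.0093, 0.0578]
eef_rot: [0.001, 0.375, 0.927, 0.0]
force: [0.0, 0.1, -1.6]
gripper_width: 0.777
grip_force: 30.7
```

```bash
python3 - <<'E'
from h import *
goto([.4916,.0107,.05],46); held()
E
```

```text
tcp [0.4924 0.0093 0.0578] F [ 0.   0.1 -1.6] shift mm [1.6 0.5 7.8]
turn [ 0.04  0.05 -0.08]
held rim [0.4918 0.0102 0.0308] 11944 z [0.0828 0.0913 0.0955]
0 0.0949; 60 0.0956; 120 0.0957; 180 0.0957; 240 0.0956; 300 0.0946; floor 0.1566
```

Rim is near 95 mm and centred; lowering 5.5 mm, releasing, rising and shutting the fingers.

Emit:
drive_tool([
  [0.066, 0, 0, 0.002, 0, 0, 0],
  [0.066, 0, 0, 0.004, 0, 0, 0],
  [0.066, 0, 0, 0.0055, 0, 0, 0],
  [0.066, 0, 0, 0.0055, 0, 0, 0],
  [0.08, 0, 0, 0.0055, 0, 0, 0],
  [0.08, 0, 0, 0.0055, 0, 0, 0],
  [0.08, 0, 0, 0.0055, 0, 0, 0],
  [0.08, 0, 0, -0.015, 0, 0, 0],
  [0.08, 0, 0, -0.045, 0, 0, 0],
  [0, 0, 0, -0.065, 0, 0, 0],
  [0, 0, 0, -0.065, 0, 0, 0],
  [0, 0, 0, -0.065, 0, 0, 0],
  [0, 0, 0, -0.065, 0, 0, 0],
  [0, 0, 0, -0.065, 0, 0, 0],
  [0, 0, 0, -0.065, 0, 0, 0],
  [0, 0, 0, -0.065, 0, 0, 0],
  [0, 0, 0, -0.065, 0, 0, 0],
])

```text
clock: 18.4
eef_pos: [0.4916, 0.0097, 0.1215]
eef_rot: [-0.001, 0.375, 0.927, -0.0]
force: [-0.6, -0.0, -0.4]
gripper_width: 0.001
grip_force: 0.0
```

```bash
python3 - <<'E'
from h import *
seat('s_c'); goto([.4916,.0107,.035],46)
E
```

```text
tcp [0.4916 0.0097 0.1215] F [-0.6 -0.  -0.4]
0 0.0903; 30 0.0895; 60 0.0886; 90 0.0872; 120 0.0864; 150 0.0865; 180 0.0872; 210 0.0884; 240 0.0895; 270 0.0903; 300 None; 330 None; 
z 0.071 1199 [0.4897 0.0125 0.0288]
z 0.083 1263 [0.4921 0.0105 0.0296]
z 0.089 2094 [0.4924 0.0101 0.0319]
z 0.077 1165 [0.4924 0.0102 0.0279]
floor [0.0545 0.0557 0.0568] 2441
tip [0.1445 0.1463 0.1466 0.1468 0.1471 0.1473]
tcp [0.4917 0.0097 0.1216] F [-1.1 -0.7  0.1] shift mm [ 0.7  0.7 86.6]
turn [-0.02 -0.04 -0.05]
```

It's slightly tilted (low near 135°, about 3°). I'll press 2 mm toward the high side (tool −x), watching the force.

Emit:
drive_tool([
  [0, -0.002, 0.001, 0.03, 0, 0, 0],
  [0, -0.002, 0.001, 0.06, 0, 0, 0],
  [0, -0.002, 0.001, 0.076, 0, 0, 0],
  [0, -0.002, 0.001, 0.082, 0, 0, 0],
  [0, -0.002, 0.001, 0.0845, 0, 0, 0],
  [0, -0.002, 0.001, 0.086, 0, 0, 0],
  [0, -0.002, 0.001, 0.0875, 0, 0, 0],
  [0, -0.002, 0.001, 0.089, 0, 0, 0],
  [0, -0.002, 0.001, 0.0905, 0, 0, 0],
  [0, -0.002, 0.001, 0.092, 0, 0, 0],
  [0, -0.002, 0.001, 0.092, 0, 0, 0],
])

```text
clock: 19.37
eef_pos: [0.4958, 0.0091, 0.0328]
eef_rot: [0.002, 0.375, 0.927, 0.001]
force: [-1.5, 1.3, 7.1]
gripper_width: -0.002
grip_force: 3.9
```

Emit:
drive_tool([
  [0, 0, 0, 0.0015, 0, 0, 0],
  [0, 0, 0, 0.003, 0, 0, 0],
  [0, 0, 0, 0.0045, 0, 0, 0],
  [0, 0, 0, 0.006, 0, 0, 0],
  [0, 0, 0, 0.006, 0, 0, 0],
])

```text
clock: 19.78
eef_pos: [0.4952, 0.0093, 0.026]
eef_rot: [0.001, 0.375, 0.927, 0.001]
force: [-2.1, 1.6, 5.3]
gripper_width: -0.002
grip_force: 2.5
```

Emit:
drive_tool([
  [0, 0, 0, 0.0015, 0, 0, 0],
  [0, 0, 0, 0.003, 0, 0, 0],
  [0, 0, 0, 0.0045, 0, 0, 0],
  [0, 0, 0, 0.006, 0, 0, 0],
  [0, 0, 0, 0.0075, 0, 0, 0],
  [0, 0, 0, 0.009, 0, 0, 0],
  [0, 0, 0, 0.009, 0, 0, 0],
])

```text
clock: 20.37
eef_pos: [0.4948, 0.0094, 0.0166]
eef_rot: [0.001, 0.375, 0.927, 0.001]
force: [-2.1, 1.7, 4.6]
gripper_width: -0.002
grip_force: 2.4
```

Emit:
drive_tool([
  [0, 0, 0, 0.0005, 0, 0, 0],
  [0, 0, 0, 0.001, 0, 0, 0],
  [0, 0, 0, 0.0015, 0, 0, 0],
  [0, 0, 0, 0.0015, 0, 0, 0],
])

```text
clock: 20.7
eef_pos: [0.4946, 0.0097, 0.0158]
eef_rot: [0.0, 0.375, 0.927, 0.001]
force: [-8.0, 3.5, 12.1]
gripper_width: -0.001
grip_force: 6.4
```

```bash
python3 - <<'E'
from h import *
seat('s_d')
E
```

```text
tcp [0.4946 0.0097 0.0158] F [-8.   3.5 12.1]
0 None; 30 0.0973; 60 0.0976; 90 0.0694; 120 0.0699; 150 0.0697; 180 0.0694; 210 0.097; 240 0.0976; 270 None; 300 None; 330 0.0674; 
z 0.071 3634 [0.4827 0.0185 0.0223]
z 0.083 2688 [0.4912 0.0136 0.0125]
z 0.089 4254 [ 0.5172 -0.0108  0.0439]
z 0.077 1206 [0.4791 0.025  0.015 ]
floor [0.0362 0.0734 0.0909] 10454
tip [0.1    0.1001 0.1002 0.1004 0.1005 0.1006]
```

Emit:
drive_tool([
  [0, 0.001, 0, 0.0005, 0, 0, 0],
  [0, 0.002, 0, 0.001, 0, 0, 0],
  [0, 0.002, 0, 0.001, 0, 0, 0],
])

```text
clock: 21.0
eef_pos: [0.4945, 0.0099, 0.0157]
eef_rot: [0.002, 0.375, 0.927, 0.0]
force: [-4.0, -0.8, 14.3]
gripper_width: 0.002
grip_force: 7.2
```

The force rose from 5 to 14 N with almost no travel, so the stack is at its stop, and the rim reads below 71 mm. Withdrawing gently to check.

Emit:
drive_tool([
  [0, 0, 0, -0.001, 0, 0, 0],
  [0, 0, 0, -0.003, 0, 0, 0],
  [0, 0, 0, -0.006, 0, 0, 0],
  [0, 0, 0, -0.015, 0, 0, 0],
  [0, 0, 0, -0.04, 0, 0, 0],
  [0, 0, 0, -0.08, 0, 0, 0],
  [0, 0, 0, -0.11, 0, 0, 0],
  [0, 0, 0, -0.11, 0, 0, 0],
  [0, 0, 0, -0.11, 0, 0, 0],
])

```text
clock: 21.75
eef_pos: [0.4937, 0.0104, 0.125]
eef_rot: [0.002, 0.375, 0.927, 0.001]
force: [0.5, 0.0, 0.6]
gripper_width: 0.0
grip_force: 0.0
```

```bash
python3 - <<'E'
from h import *
seat('s_e')
E
```

```text
tcp [0.4937 0.0104 0.125 ] F [0.5 0.  0.6]
0 0.0721; 30 0.0719; 60 0.0714; 90 0.0713; 120 0.0718; 150 0.0718; 180 0.0714; 210 0.0717; 240 0.0727; 270 0.0716; 300 0.0707; 330 0.0634; 
z 0.071 1912 [0.4928 0.0098 0.0318]
z 0.083 26 
z 0.089 0 
z 0.077 546 [0.4916 0.0105 0.0335]
floor [0.0376 0.0384 0.0392] 2076
tip [0.1482 0.1497 0.1501 0.1503 0.1508 0.1509]
```

View pics/s_e.png

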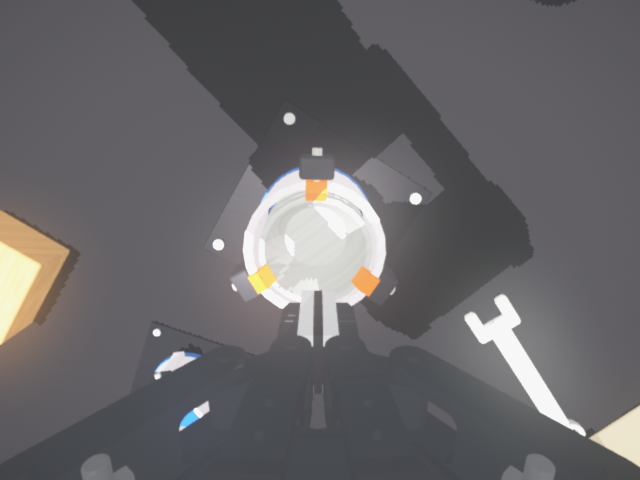

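The image shows the stack level at (316,240) with all three catches over the rim: rim about 71 mm, floor 38.4 mm, same as the caught reference. The arm is clear, so I'm handing in.

```bash
python3 -c "
from h import *
print(order.job_done())"
```

```text
the job is handed in; nothing more can be done
None
```

I pressed cup A and then cup B into the magazine and handed the job in. The last camera check shows all three cups as one level stack with the top rim caught, and the highest press force I read was about 14 N; no verdict was shown after hand-in.

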